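Put the orange-banded battery pack on charge

TASK

Put the battery pack with the orange band on charge: lift it out of the storage rack and press it fully home into the charger's well, its top flush with the charger's deck and its orange band at the end where the charger's shoulder is orange. The rack covers its long sides and the charger's shoulders cover its ends, so set it down upright on the bare worktop on the way, let go, and take it again across its long sides. Do not drop it, and leave the blue-banded pack, the bell, the ramekin and the espresso cup where they are.

Things in the scene. Friction and masses are not known exactly. Their poses are not given: they have to be found in the camera images.
- pack_orange: battery pack to be charged: black block 62 (x) x 44 (y) x 36 (z) mm, 0.11 kg, with an orange band round its +x end and four small lamps on its top. Origin: centre of its underside; z up. It stands upright in one of the two bays of the rack
- pack_orange_band (a point): middle of the orange band on the top face of that pack: 21.5 mm from its centre along its +x, 36 mm above its underside
- pack_blue: a second pack, the same but with a blue band, in the other bay of the rack; must stay there. Origin: centre of its underside
- rack: fixed grey storage rack, base 84 (x) x 116 (y) x 12 mm; origin: centre of its underside. Two bays at y = -27.5 and +27.5 mm; packs stand in them 12 mm up, long axis along the rack's x. Cheeks 50 mm long, as high as the packs' tops (48 mm), cover their long sides with 1.5 mm play. The packs' ends are free but for lips up to z = 16 mm: take a pack from above by its ends, 62 mm apart
- charger: fixed white charger, base 116 (x) x 90 (y) mm, flat deck at 42 mm; origin: centre of its underside. The well in the deck is 66 (x) x 48 (y) mm, floor 6 mm above the worktop: a pack fits with 2 mm play all round and is flush with the deck when home. Two sprung brass leaves in its long sides hold a lowered pack up about half way: pressing it home takes about 3 to 10 N
- charger_deck (a point): centre of the well's mouth (edge chamfered 3.5 mm), level with the deck, 42 mm above the charger's underside; axes as the charger's. The deck is open beside the well's long sides (+y and -y)
- charger_mark (a point): top of the charger's orange shoulder, 43.5 mm from its centre along +x, 87 mm high. A shoulder stands at either end of the well, from 35 to 52 mm from the centre in x, 60 mm wide in y, up to 87 mm; the one at -x is all white
- order_bell: counter bell, brass-coloured dome on a black foot, 81 mm across, 57 mm high; a bystander. Origin: centre of its underside
- ramekin_1: small black ramekin, 69 mm across, 34 mm high, by the front edge between cup and charger; a bystander. Origin: centre of its underside
- espresso_cup: white espresso cup, 60 x 87 (with handle) x 50 mm; a bystander. Origin: centre of its underside
Things that resemble listed ones, but are neither listed nor needed, are in the scene too. What is shaped like the pack_orange but purple, red or turquoise is not meant.

How it is judged:
On the way:
1. the orange-banded pack stands upright on the bare worktop, released (height (world z) of pack_orange below 0.005 m and angle between pack_orange's own z axis and vertical below 0.1 rad and contact force between pack_orange and the fingers below 0.1 N and linear speed of pack_orange below 0.02 m/s), for 0.2 s.
At the end, for the whole second after the job is handed in: Orange-banded pack home in the well: top within 2 mm of the deck, centred within 4 mm, level within 0.06 rad, band at the orange shoulder, released, at rest. Blue-banded pack within 15 mm, and bell, ramekin and cup within 20 mm, of their starts (z of pack_orange in the frame of charger_deck below -0.034 m and horizontal distance between pack_orange and charger_deck below 0.004 m and angle between pack_orange's own z axis and vertical below 0.06 rad and x of pack_orange_band in the frame of charger_deck above 0.01 m and contact force between pack_orange and the fingers below 0.1 N and linear speed of pack_orange below 0.01 m/s and distance of pack_blue from where it was at the start of the episode below 0.015 m and distance of each of order_bell, ramekin_1, espresso_cup from where it was at the start of the episode below 0.02 m); the robot touches nothing.
It fails at once if the orange-banded pack is dropped (falls free faster than 0.45 m/s, about 10 mm) (linear speed of pack_orange above 0.45 m/s and contact force between pack_orange and anything else below 0.1 N).
It fails at once if the blue-banded pack is moved by more than 15 mm (distance of pack_blue from where it was at the start of the episode above 0.015 m).
It fails at once if the counter bell is moved by more than 20 mm (distance of order_bell from where it was at the start of the episode above 0.02 m).
It fails at once if the ramekin is moved by more than 20 mm (distance of ramekin_1 from where it was at the start of the episode above 0.02 m).
It fails at once if the espresso cup is moved by more than 20 mm (distance of espresso_cup from where it was at the start of the episode above 0.02 m).
It also fails if it takes over 54 s, if anything falls off the work surface, if the arm or the gripper's body presses on something with over 40 N, if the wrist force passes 120 N, or if a joint passes its speed limit or range.

ROBOT

A 6-joint arm with a two-finger parallel gripper is mounted at the origin on a cart in front of the work surface, level with it; the furniture and walls round the work are solid. World frame = base frame: x ahead of the robot, y to its left, z up, the work surface at z = 0. Lengths are in m, angles in rad, forces in N, time in s.
With the tool pointing down it reaches from about 0.35 to 0.875 m from the base axis. Payload 4.2 kg.
Tool frame: the origin (TCP) lies midway between the tips of the shut fingers; the grasp point (between the pads) lies 19 mm behind it; z points along the fingers, y is the direction in which the jaws open and shut (so a half turn about z gives the same grasp; the last joint's range is limited). The gripper opens to 85 mm and grips with 20 to 120 N. Pads are 22 mm wide; open, the fingers measure 114 mm over their backs; the gripper's body (76 mm by 85 mm) begins 54 mm behind the grasp point. The pads swing forward as they close: fully open they stand 13 mm farther back than shut.
Start: joints at [1.535, 0.385, 0.008, 0, -1.194, -0.259], TCP at [0.182, 0.598, 0.231] pointing down, gripper open.
Joint ranges: [-3.14, 3.14], [-1.21, 2.06], [-1.07, 1.41], [-3.16, 2.05], [-2.99, -0.16], [-3.1, 3.1]. Speed limits (rad/s): [2.79, 2.79, 3.14, 3.14, 3.14, 3.14].

INTERFACE

Orientations are given as a rotation vector (axis times angle).
In Python, from workcell import robot, grab_frame, sign_off gives the robot as it stands.
- The arm moves only by the shell command python3 -m creep 'ROWS' [OPENING] [FORCE]. ROWS is JSON, a list of rows, each a list of 4 numbers: the shift along the tool's x, y, z in cm, then the turn about the tool's z in degrees. In form: [[x, y, z, roll], ...]. A call has 1 to 8 rows; each row shifts and turns the commanded pose from where the row before left it, along the tool's axes as they then stand; what a row does not reach is not made up. A row lasts 1/8 s, in which the tool goes at most 62.5 mm and 10.7 degrees, less where a joint would pass 70% of its speed; a pose out of reach is approached as far as the arm can. A call is refused whole if a number of a shift passes 6.25 or a number of a turn 10.7, either way. A call with a gripper value outside its range is refused whole. OPENING is the opening, from -1 (shut) to 1 (fully open), so that 0 is half open, set as the call begins (- or left out, the last holds). The fingers move at their own pace and stop on an object; FORCE is the grip in N (left out, the last holds). Time passes only in rows, so rows that do not move let the fingers close. It gives the time, the measured TCP pose, the force and the opening at its end, in the units of the state.
- robot.state(): the state, without advancing time (a new reading comes with each control period).
- grab_frame(name): name is "scene" or "top" or "wrist"; returns a dict with "color" (420x560x3 uint8, red, green, blue), "intrinsics" (3x3 intrinsics, pixels), "D" ([k1, k2, p1, p2, k3] as OpenCV has them; the pictures are not rectified), "rvec" (rotation vector, rad) and "tvec" (3), from world to camera coordinates, as OpenCV has them; the wrist camera has in their place "tool_from_camera" (4x4, takes a point from camera to tool coordinates, whose origin is the TCP and whose axes are the flange's). Camera axes: x right, y down, z forward; pixel columns grow to the right and rows downward; lengths in m; the calibration is good to about 2 mm. A picture is of the moment at which its call begins: read the wrist's pose just before it. There is no depth.
- sign_off(): hands the job in, once; it reports no verdict.
The state is a dict: "time_s": time; "q": joint angles; "dq": joint speeds; "joint_torque": joint torques, N m; "tcp_pos": TCP position; "orientation": TCP orientation; "ft_force": force on the tool from outside, world axes, zero at the start; "torque": the same for the moment, N m; "finger_gap": finger opening in m.
Only numpy, scipy, OpenCV 4.12 (cv2) and the standard library are available. Lean on these libraries where they do the work, as an engineer would, in place of code of your own. Each camera call takes 0.05 s, during which the arm holds its last target.

## Working session

There is one attempt and no reset: what is moved stays moved. The work goes in short steps, Python scripts to look and compute and a shell command to move; the robot and the scene stay as the last step left them, time stands still between calls to the robot, and variables do not carry over. Pictures are saved under pics/ and viewed, and the job is handed in when it is done.

```bash
ls; mkdir -p pics
cat > h.py <<'E'
import numpy as np, cv2
from workcell import robot, grab_frame, sign_off
def save(n,f): cv2.imwrite(f'pics/{n}.png', cv2.cvtColor(f['color'],cv2.COLOR_RGB2BGR))
E
python3 - <<'E'
from h import *
import pickle
print(robot.state())
d={}
for n in ['scene','top','wrist']:
    f=grab_frame(n); save(n+'0',f); d[n]=f
    print(n,{k:np.round(v,4).tolist() for k,v in f.items() if k!='color'})
pickle.dump(d,open('f0.pkl','wb'))
E
```

```text
pics
{'time_s': 0.0, 'q': array([ 1.53462045e+00,  3.85573402e-01,  6.63062563e-03, -5.16155118e-04,
       -1.19400350e+00, -2.58590016e-01]), 'dq': array([ 0.00136717, -0.00056413, -0.00031794, -0.00094669, -0.0007852 ,
        0.00076134]), 'joint_torque': array([-5.79205880e-05, -3.92287338e+01,  1.88403207e+01,  4.18622196e+00,
       -4.58371360e-03,  3.45939362e-06]), 'tcp_pos': array([0.18138577, 0.59748948, 0.23021075]), 'orientation': array([ 3.10532386e+00, -4.61316834e-01, -3.73875093e-04]), 'ft_force': array([-0.68575789,  0.21500016, -0.81213346]), 'torque': array([-0.00032736, -0.005169  , -0.01512638]), 'finger_gap': 0.08545970673160848}
scene {'intrinsics': [[483.8685, 0.0, 287.7566], [0.0, 483.8685, 200.6608], [0.0, 0.0, 1.0]], 'D': [0.0395, 0.0, 0.0, 0.0, 0.0], 'rvec': [2.2179, -0.5867, 0.2565], 'tvec': [-0.2902, 0.4636, 0.8991]}
top {'intrinsics': [[440.0407, 0.0, 277.7087], [0.0, 440.0407, 208.7432], [0.0, 0.0, 1.0]], 'D': [-0.0365, 0.0, 0.0, 0.0, 0.0], 'rvec': [2.1447, -2.0959, 0.1565], 'tvec': [0.3647, 0.5496, 1.3231]}
wrist {'intrinsics': [[341.1637, 0.0, 283.915], [0.0, 341.1637, 215.8736], [0.0, 0.0, 1.0]], 'D': [0.0056, 0.0, 0.0, 0.0, 0.0], 'tool_from_camera': [[-0.0004, -0.946, -0.3242, 0.0841], [1.0, -0.0005, 0.0002, -0.001], [-0.0004, -0.3242, 0.946, -0.1423], [0.0, 0.0, 0.0, 1.0]]}
```

View pics/scene0.png

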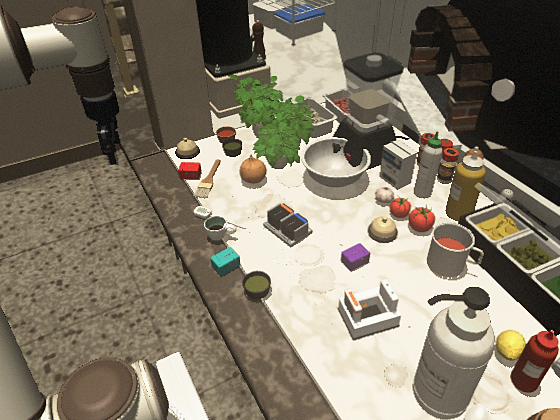

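View pics/top0.png

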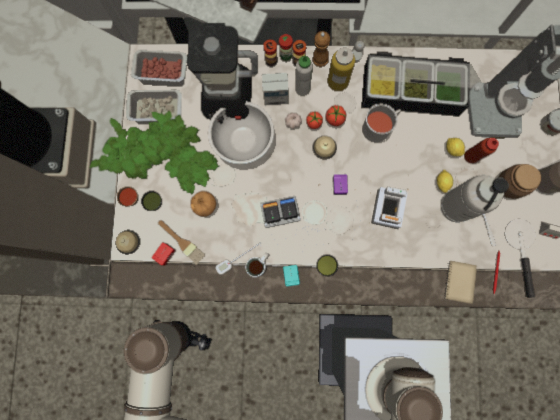

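View pics/wrist0.png

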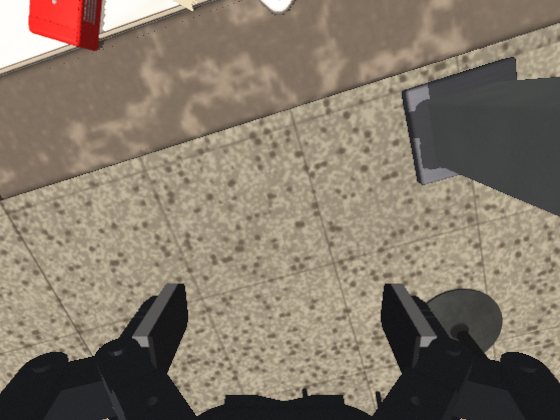

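The rack is at about (280,211) in top and (288,222) in scene, and the charger at (390,207) and (370,305). I'll zoom in on both.

Run:
```python
from h import *
import pickle
d=pickle.load(open('f0.pkl','rb'))
def crop(f,x0,y0,w,h,s): 
    return cv2.resize(cv2.cvtColor(f['color'],cv2.COLOR_RGB2BGR)[y0:y0+h,x0:x0+w],None,fx=s,fy=s,interpolation=cv2.INTER_CUBIC)
t=crop(d['top'],250,180,170,60,4.6)
cv2.imwrite('pics/ct.png',t)
s=crop(d['scene'],255,190,160,150,4)
cv2.imwrite('pics/cs.png',s[:600,:800])
```

```text
(no output)
```

View pics/ct.png

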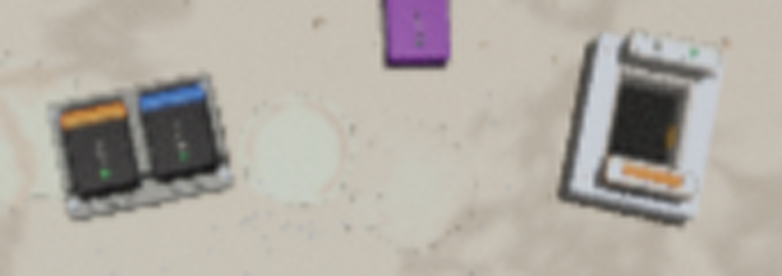

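View pics/cs.png

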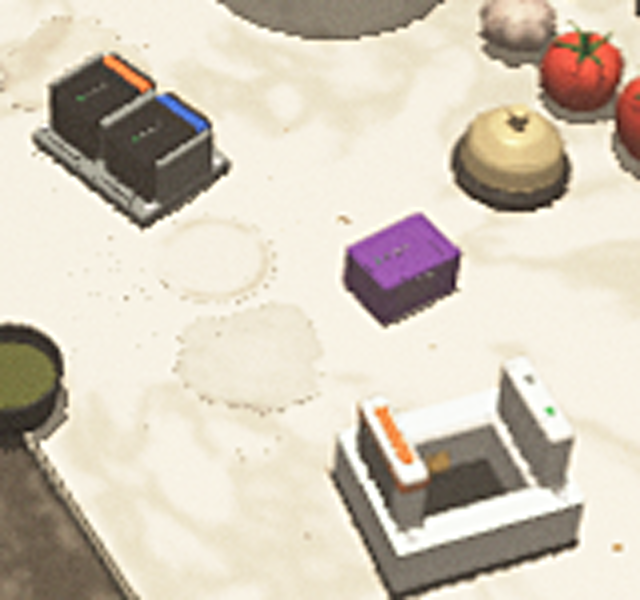

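```bash
cat >> h.py <<'E'
from scipy.spatial.transform import Rotation as R
def ray(f,uv,T=None):
    """origin, dirs in world. T=(tcp_pos,orient) for wrist"""
    uv=np.asarray(uv,float).reshape(-1,1,2)
    p=cv2.undistortPoints(uv,np.array(f['intrinsics']),np.array(f['D'])).reshape(-1,2)
    d=np.c_[p,np.ones(len(p))]
    if 'rvec' in f:
        Rm=R.from_rotvec(np.ravel(f['rvec'])).as_matrix(); o=-Rm.T@np.ravel(f['tvec']); return o,d@Rm
    M=np.eye(4); M[:3,3]=T[0]; M[:3,:3]=R.from_rotvec(T[1]).as_matrix()
    M=M@np.array(f['tool_from_camera']); return M[:3,3],d@M[:3,:3].T
def onplane(f,uv,z,T=None):
    o,d=ray(f,uv,T); return o+d*((z-o[2])/d[:,2])[:,None]
def mask(f,lo,hi):
    return cv2.inRange(cv2.cvtColor(f['color'],cv2.COLOR_RGB2HSV),np.array(lo),np.array(hi))
def blobs(m,amin=8):
    n,l,s,c=cv2.connectedComponentsWithStats(m); return [(c[i],s[i]) for i in range(1,n) if s[i,4]>=amin]
def proj(f,P,T=None):
    P=np.asarray(P,float).reshape(-1,3)
    if 'rvec' in f: return cv2.projectPoints(P,np.array(f['rvec']),np.array(f['tvec']),np.array(f['intrinsics']),np.array(f['D']))[0].reshape(-1,2)
    M=np.eye(4); M[:3,3]=T[0]; M[:3,:3]=R.from_rotvec(T[1]).as_matrix()
    M=np.linalg.inv(M@np.array(f['tool_from_camera']))
    return cv2.projectPoints(P,cv2.Rodrigues(M[:3,:3])[0],M[:3,3],np.array(f['intrinsics']),np.array(f['D']))[0].reshape(-1,2)
OR=([5,120,120],[18,255,255]); BL=([100,120,80],[125,255,255])
E
python3 - <<'E'
from h import *
import pickle
d=pickle.load(open('f0.pkl','rb'))
for n in ['top','scene']:
    f=d[n]
    for nm,c in [('or',OR),('bl',BL)]:
        for b,s in blobs(mask(f,*c)):
            if (n=='top' and 255<b[0]<410 and 170<b[1]<240) or (n=='scene' and 255<b[0]<400 and 190<b[1]<330):
                print(n,nm,b.round(1),s.tolist(),onplane(f,b,.048)[0].round(4),onplane(f,b,.087)[0].round(4))
# other things, base plane: bell, ramekin, cup, purple
f=d['top']
for nm,uv,z in [('bell',(325,147),.03),('ram',(327,265),.03),('cup',(256,267),.04),('purple',(340,184),.036),('teal',(291,275),.036),('charger deck corners',(577,195),.04)]:
    print(nm,onplane(f,uv,z)[0].round(3))
c=np.array([(596,36),(735,55),(700,222),(566,200)])/4.6+[250,180]
print('deckc',onplane(f,c,.042).round(4))
E
```

```text
top or [269.9 204.5] [263, 202, 14, 6, 44] [0.5548 0.4023 0.048 ] [0.5477 0.4005 0.087 ]
top or [391.8 217.9] [386, 217, 12, 3, 15] [0.5202 0.0217 0.048 ] [0.514  0.0309 0.087 ]
top bl [287.  200.7] [281, 199, 13, 5, 41] [0.568  0.3487 0.048 ] [0.5605 0.3485 0.087 ]
scene or [286.2 207.9] [281, 204, 12, 9, 40] [0.5544 0.4008 0.048 ] [0.5333 0.3622 0.087 ]
scene or [353.1 298.5] [349, 292, 9, 14, 43] [0.5346 0.0547 0.048 ] [0.5143 0.0313 0.087 ]
scene or [364.1 305.2] [362, 303, 5, 5, 19] [0.545  0.0274 0.048 ] [0.5243 0.0052 0.087 ]
scene bl [300.4 217.7] [294, 214, 13, 9, 34] [0.5682 0.3471 0.048 ] [0.5465 0.3108 0.087 ]
bell [0.752 0.229 0.03 ]
ram [0.371 0.221 0.03 ]
cup [0.359 0.44  0.04 ]
purple [0.628 0.181 0.036]
teal [0.338 0.332 0.036]
charger deck corners [ 0.607 -0.571  0.04 ]
deckc [[ 0.6166  0.0571  0.042 ]
 [ 0.6053 -0.038   0.042 ]
 [ 0.4893 -0.0113  0.042 ]
 [ 0.5024  0.0791  0.042 ]]
```

```bash
python3 -m creep '[[4.9,1.1,0.3,0],[4.9,1.1,0.3,0],[4.9,1.1,0.3,0],[4.9,1.1,0.3,0],[5,1.1,0.3,0],[5,1.1,0.4,0],[5,1.1,0.4,0],[5,1.1,0.4,0]]' 1 30; python3 -m creep '[[0,0,0,10],[0,0,0,10],[0,0,0,10],[0,0,0,10],[0,0,0,10],[0,0,0,9],[0,0,0,0]]'
cat >> h.py <<'E'
def shot(n):
    s=robot.state(); f=grab_frame('wrist'); save(n,f); f['T']=(s['tcp_pos'],s['orientation']); return s,f
def go(x,y,z,psi=None):
    s=robot.state(); M=R.from_rotvec(s['orientation']).as_matrix()
    ps=np.degrees(np.arctan2(M[1,0],M[0,0]))
    print('t',s['time_s'],'tcp',s['tcp_pos'].round(4),'psi',ps.round(2),'tilt',M[:,2].round(4),'gap',round(s['finger_gap'],4),'F',s['ft_force'].round(1))
    print('shift cm',(M.T@(np.array([x,y,z])-s['tcp_pos'])*100).round(2),'roll',None if psi is None else round((ps-psi+180)%360-180,1))
E
python3 - <<'E'
from h import *
go(.534,.397,.2,-76)
s,f=shot('w1')
for nm,c in [('or',OR),('bl',BL)]:
    for b,st in blobs(mask(f,*c),60): print(nm,b.round(1),st.tolist(),onplane(f,b,.048,f['T'])[0].round(4))
E
```

```text
time_s: 1.15
tcp_pos: [0.5361, 0.3977, 0.2038]
orientation: [3.107, -0.461, -0.001]
ft_force: [0.1, 1.7, -0.3]
finger_gap: 0.0856
time_s: 2.02
tcp_pos: [0.5347, 0.3986, 0.2038]
orientation: [2.478, -1.929, -0.0]
ft_force: [0.2, 0.5, -0.4]
finger_gap: 0.0856
t 2.025 tcp [0.5347 0.3986 0.2038] psi -75.79 tilt [-7.e-04 -6.e-04 -1.e+00] gap 0.0856 F [ 0.2  0.5 -0.4]
shift cm [0.14 0.11 0.38] roll 0.2
or [262.4 195.7] [258, 173, 9, 45, 367] [0.5544 0.4033 0.048 ]
or [215.5 376.7] [182, 349, 69, 60, 2922] [0.5579 0.6168 0.048 ]
bl [261.  130.9] [255, 106, 13, 52, 481] [0.5684 0.3479 0.048 ]
```

View pics/w1.png

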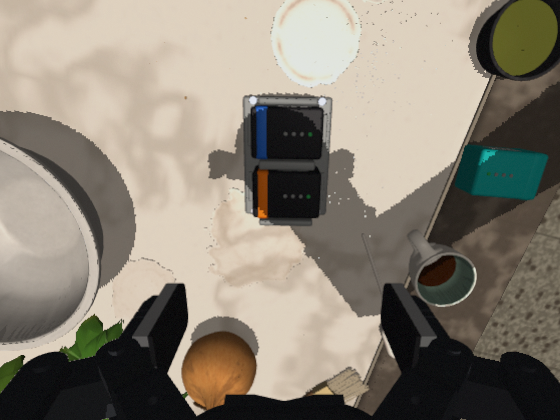

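Run:
```python
from h import *
f=cv2.imread('pics/w1.png'); c=f[85:240,230:350]; cv2.imwrite('pics/w1c.png',cv2.resize(c,None,fx=5,fy=3.8*5/5*1.0,interpolation=cv2.INTER_CUBIC) if 0 else cv2.resize(c,None,fx=3.8,fy=3.8,interpolation=cv2.INTER_CUBIC))
```

```text
(no output)
```

View pics/w1c.png

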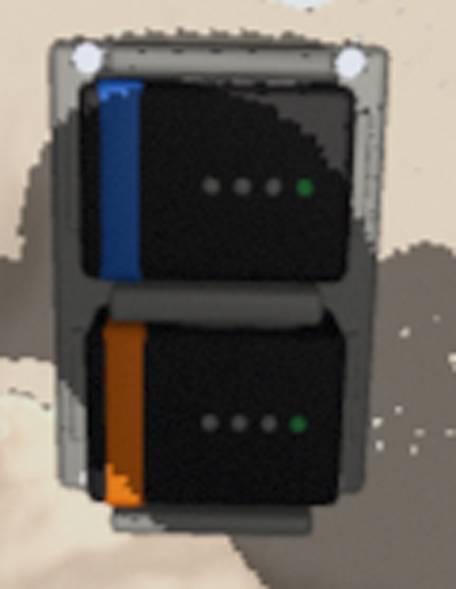

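Run:
```python
from h import *
s=robot.state(); f=grab_frame('wrist'); T=(s['tcp_pos'],s['orientation'])
c=np.array([(91,325),(91,503),(338,503),(344,325),(209,424),(298,424),(212,186),(305,188),(80,85),(83,278),(347,278),(353,85)])/3.8+[230,85]
P=onplane(f,c,.048,T); print(P.round(4))
print(P[:4].mean(0),P[8:].mean(0))
for a,b in [(4,5),(6,7),(2,1),(3,0),(10,9),(11,8)]:
    d=P[a]-P[b] if a!=4 and a!=6 else P[a]-P[b]
    print(a,b,np.degrees(np.arctan2(d[1],d[0])).round(1),np.linalg.norm(d).round(4))
```

```text
[[0.5669 0.3828 0.048 ]
 [0.5574 0.4255 0.048 ]
 [0.4991 0.4107 0.048 ]
 [0.5099 0.3683 0.048 ]
 [0.5344 0.3991 0.048 ]
 [0.5139 0.3939 0.048 ]
 [0.5475 0.3453 0.048 ]
 [0.5271 0.3406 0.048 ]
 [0.5809 0.3315 0.048 ]
 [0.5711 0.3726 0.048 ]
 [0.5123 0.3576 0.048 ]
 [0.5229 0.3168 0.048 ]]
[0.53331156 0.39683525 0.048     ] [0.54677571 0.34461066 0.048     ]
4 5 14.2 0.0212
6 7 13.0 0.0209
2 1 -165.8 0.0601
3 0 -165.8 0.0588
10 9 -165.8 0.0607
11 8 -165.8 0.0598
```

```bash
python3 -m creep '[[0.13,0.15,3,0],[0,0,4,0],[0,0,4,0],[0,0,3,0],[0,0,0,0]]'
python3 - <<'E'
from h import *
go(.5335,.397,.012,-75.8)
s,f=shot('w2')
E
```

```text
time_s: 2.75
tcp_pos: [0.5324, 0.3957, 0.0614]
orientation: [2.473, -1.927, -0.001]
ft_force: [0.2, 0.8, -0.1]
finger_gap: 0.0856
t 2.75 tcp [0.5324 0.3957 0.0614] psi -75.83 tilt [-0.0044 -0.0047 -1.    ] gap 0.0856 F [ 0.2  0.8 -0.1]
shift cm [-0.12 -0.16  4.94] roll -0.0
```

View pics/w2.png

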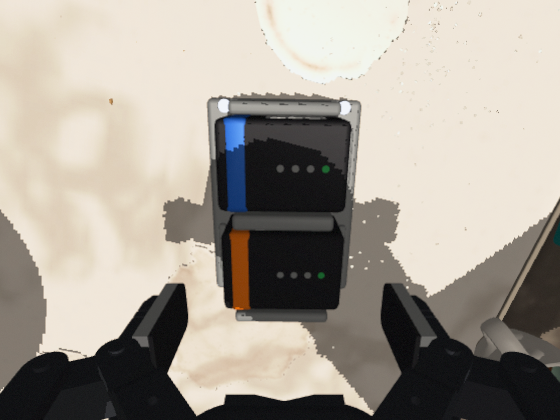

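Pack (230–338, row 270) sits centred between the fingers (186/382). Next I lower and close.

```bash
python3 -m creep '[[-0.1,-0.1,1.2,0],[0,0,1.3,0],[0,0,1.3,0],[0,0,1.1,0],[0,0,0,0]]'; python3 -m creep '[[0,0,0,0],[0,0,0,0],[0,0,0,0],[0,0,0,0]]' -1 40;python3 -m creep '[[0,0,0,0],[0,0,0,0]]'
python3 - <<'E'
from h import *
go(.5335,.397,.012,-75.8)
s,f=shot('w3')
E
```

```text
time_s: 3.42
tcp_pos: [0.5339, 0.3977, 0.0138]
orientation: [2.475, -1.93, -0.0]
ft_force: [0.1, -0.3, -0.2]
finger_gap: 0.0851
time_s: 3.92
tcp_pos: [0.5348, 0.3988, 0.016]
orientation: [-2.477, 1.931, -0.0]
ft_force: [0.0, 0.8, 2.5]
finger_gap: 0.0613
time_s: 4.18
tcp_pos: [0.5348, 0.3988, 0.016]
orientation: [-2.477, 1.931, -0.0]
ft_force: [-0.6, 0.8, 3.9]
finger_gap: 0.0616
t 4.175 tcp [0.5348 0.3988 0.016 ] psi -75.88 tilt [ 9.e-04  8.e-04 -1.e+00] gap 0.0616 F [-0.6  0.8  3.9]
shift cm [0.14 0.17 0.4 ] roll -0.1
```

View pics/w3.png

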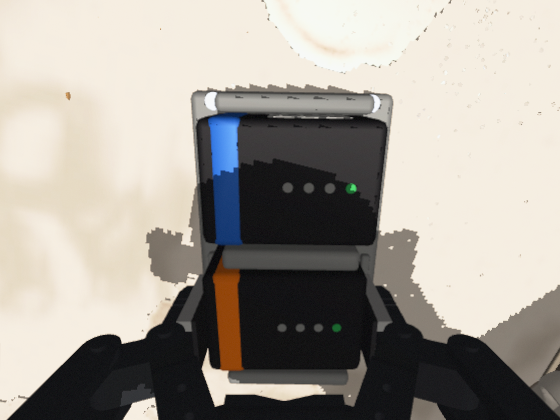

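```bash
python3 -m creep '[[0,0,-0.5,0],[0,0,-0.8,0],[0,0,-1,0],[0,0,-1.5,0],[0,0,-2,0],[0,0,-2,0],[0,0,0,0]]' -1 60
python3 - <<'E'
from h import *
go(.5,.2,.09,0)
s,f=shot('w4')
E
```

```text
time_s: 5.1
tcp_pos: [0.5355, 0.3994, 0.0962]
orientation: [-2.474, 1.928, -0.001]
ft_force: [-0.2, 0.7, -1.8]
finger_gap: 0.0609
t 5.1 tcp [0.5355 0.3994 0.0962] psi -75.88 tilt [ 0.0037  0.0038 -1.    ] gap 0.0609 F [-0.2  0.7 -1.8]
shift cm [18.47  8.32  0.53] roll -75.9
```

View pics/w4.png

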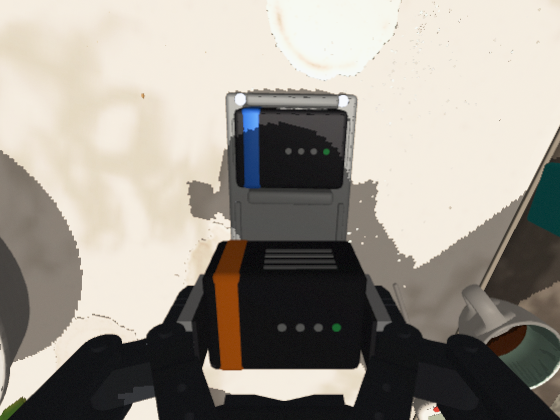

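```bash
python3 -m creep '[[1.2,0.5,0,0],[2.5,1.1,0,0],[3,1.4,0,0],[3,1.4,0,0],[3,1.3,0,0],[3,1.3,0,0],[2,0.9,0,0],[0.8,0.4,0,0]]'; python3 -m creep '[[0,0,0,-6],[0,0,0,-10],[0,0,0,-10],[0,0,0,-10],[0,0,0,-10],[0,0,0,-10],[0,0,0,-10],[0,0,0,-10]]';python3 -m creep '[[0,0,1.5,0],[0,0,2,0],[0,0,2,0],[0,0,0,0]]'
python3 - <<'E'
from h import *
go(.5,.2,.0045,0)
s,f=shot('w5')
E
```

```text
time_s: 6.15
tcp_pos: [0.4986, 0.1972, 0.093]
orientation: [2.476, -1.933, -0.0]
ft_force: [-0.3, 0.3, -1.3]
finger_gap: 0.0613
time_s: 7.15
tcp_pos: [0.4994, 0.1993, 0.0931]
orientation: [-3.141, -0.013, -0.0]
ft_force: [-0.9, 0.9, -1.6]
finger_gap: 0.0609
time_s: 7.65
tcp_pos: [0.4978, 0.1979, 0.036]
orientation: [3.139, -0.001, -0.007]
ft_force: [0.1, 0.4, -0.5]
finger_gap: 0.0609
t 7.65 tcp [0.4978 0.1979 0.036 ] psi -0.03 tilt [-0.0041 -0.003  -1.    ] gap 0.0609 F [ 0.1  0.4 -0.5]
shift cm [ 0.24 -0.22  3.14] roll -0.0
```

View pics/w5.png

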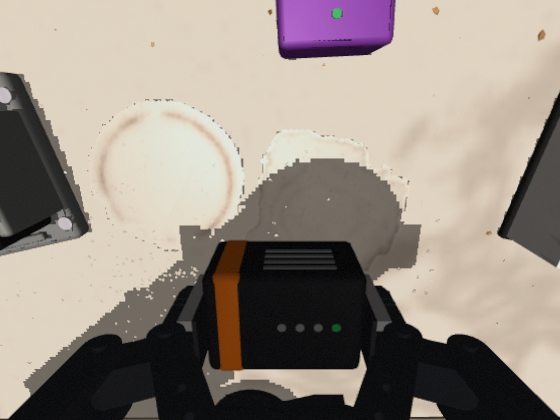

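```bash
python3 -m creep '[[0,0,0.8,0],[0,0,0.8,0],[0,0,0.5,0],[0,0,0.3,0],[0,0,0.2,0],[0,0,0,0],[0,0,0,0]]'
python3 - <<'E'
from h import *
go(.5,.2,.004,0)
E
```

```text
time_s: 8.57
tcp_pos: [0.4992, 0.1988, 0.0125]
orientation: [-3.141, -0.003, -0.001]
ft_force: [-0.4, -0.1, -1.6]
finger_gap: 0.0611
t 8.575 tcp [0.4992 0.1988 0.0125] psi 0.11 tilt [ 3.e-04  2.e-04 -1.e+00] gap 0.0611 F [-0.4 -0.1 -1.6]
shift cm [ 0.08 -0.12  0.85] roll 0.1
```

```bash
python3 -m creep '[[0,0,0.3,0],[0,0,0.2,0],[0,0,0.1,0],[0,0,0.1,0],[0,0,0,0],[0,0,0,0]]'; python3 -m creep '[[0,0,0.1,0],[0,0,0.1,0],[0,0,0,0],[0,0,0,0]]'
```

```text
time_s: 9.32
tcp_pos: [0.4991, 0.1987, 0.0053]
orientation: [-3.142, -0.003, -0.0]
ft_force: [0.5, 0.7, -1.5]
finger_gap: 0.0612
time_s: 9.82
tcp_pos: [0.4992, 0.1987, 0.004]
orientation: [-3.141, -0.003, -0.001]
ft_force: [-2.3, -0.4, 5.5]
finger_gap: 0.0611
```

```bash
python3 -m creep '[[0,0,0,0],[0,0,0,0],[0,0,0,0],[0,0,0,0],[0,0,0,0],[0,0,0,0]]' 1 40; python3 -m creep '[[0,0,-1,0],[0,0,-2,0],[0,0,-3,0],[0,0,-4,0],[0,0,-4,0],[0,0,-3,0],[0,0,0,0],[0,0,0,0]]'
python3 - <<'E'
from h import *
go(.499,.199,.1,-90)
s,f=shot('w6')
for b,st in blobs(mask(f,*OR),60): print(b.round(1),st.tolist(),onplane(f,b,.036,f['T'])[0].round(4))
E
```

```text
time_s: 10.58
tcp_pos: [0.4991, 0.1987, 0.0033]
orientation: [3.142, 0.003, -0.0]
ft_force: [0.5, -0.3, -0.7]
finger_gap: 0.0849
time_s: 11.58
tcp_pos: [0.4985, 0.1984, 0.173]
orientation: [3.142, 0.003, -0.001]
ft_force: [-0.1, -0.5, -0.2]
finger_gap: 0.0854
t 11.575 tcp [0.4985 0.1984 0.173 ] psi 0.09 tilt [-8.e-04 -1.e-04 -1.e+00] gap 0.0854 F [-0.1 -0.5 -0.2]
shift cm [ 0.06 -0.06  7.3 ] roll 90.1
[258.4 199.7] [254, 177, 10, 47, 390] [0.5015 0.2209 0.036 ]
[522.6 202. ] [494, 192, 58, 21, 623] [ 0.4996 -0.0041  0.036 ]
```

View pics/w6.png

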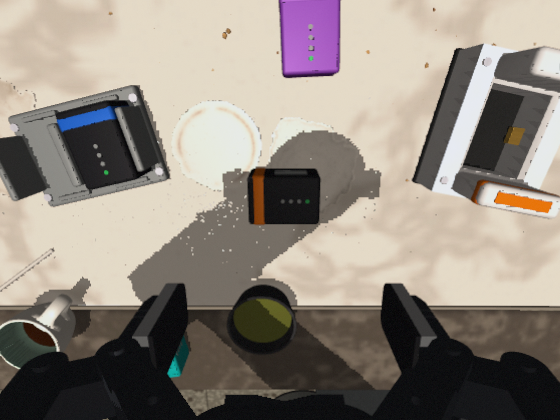

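Pack stands upright at about (285,200), band to the left. Before regrasping, I'll use the empty gripper to measure the charger.

```bash
python3 -m creep '[[1.1,3.5,-1,0],[1.1,3.5,-1,0],[1.1,3.5,-1,0],[1.1,3.5,-1,0],[1.1,3.6,-1,0],[0,0,0,5.5],[0,0,0,5.5],[0,0,0,0]]'
python3 - <<'E'
from h import *
go(.499,.199,.1,-90)
s,f=shot('w7')
import pickle; pickle.dump(f,open('w7.pkl','wb'))
for b,st in blobs(mask(f,*OR),60): print(b.round(1),st.tolist(),onplane(f,b,.087,f['T'])[0].round(4))
E
```

```text
time_s: 12.62
tcp_pos: [0.5539, 0.0225, 0.2219]
orientation: [3.127, -0.297, -0.004]
ft_force: [-0.4, -1.2, 0.1]
finger_gap: 0.0855
t 12.625 tcp [0.5539 0.0225 0.2219] psi -10.85 tilt [-2.8e-03 -8.0e-04 -1.0e+00] gap 0.0855 F [-0.4 -1.2  0.1]
shift cm [ -8.68 -16.31  12.19] roll 79.2
[281.7 246.7] [260, 243, 45, 9, 343] [0.515  0.0327 0.087 ]
[111.9 268.5] [102, 250, 22, 37, 286] [0.5229 0.1877 0.087 ]
```

View pics/w7.png

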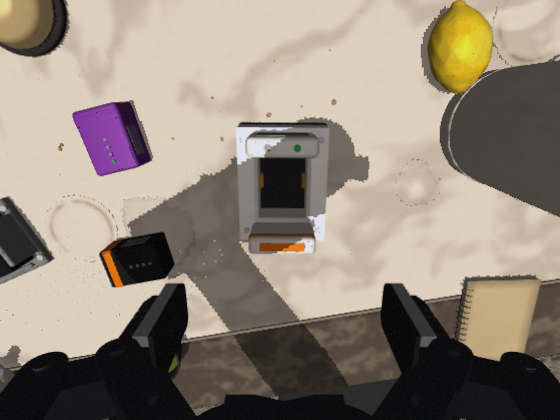

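Run:
```python
import cv2
f=cv2.imread('pics/w7.png'); c=f[115:265,225:345]; cv2.imwrite('pics/w7c.png',cv2.resize(c,None,fx=4,fy=4,interpolation=cv2.INTER_CUBIC))
```

```text
(no output)
```

View pics/w7c.png

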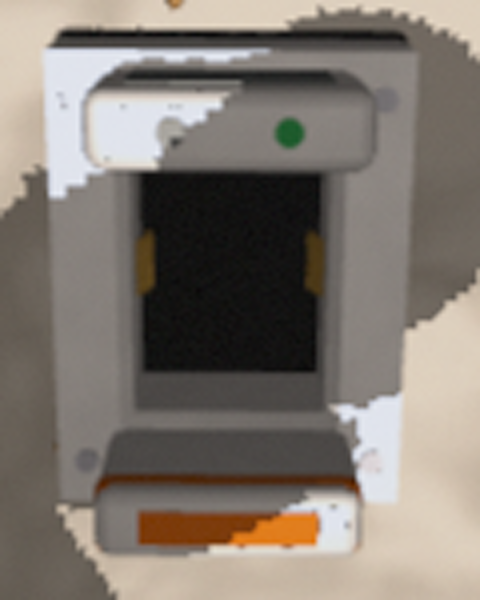

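Run:
```python
from h import *
import pickle
f=pickle.load(open('w7.pkl','rb')); T=f['T']
def p(c,z): return onplane(f,np.array(c,float)/4+[225-0.125+.0,115],z,T)
D=p([(45,47),(418,50),(395,502),(58,505)],.042); print(D.round(4),D.mean(0))
S=p([(385,99),(87,460)],.042); print('screws',S.round(4),S.mean(0))
W=p([(84,90),(378,88),(374,170),(86,170)],.087)
O=p([(97,492),(362,490),(356,552),(102,553)],.087)
print(W.mean(0),O.mean(0),(W.mean(0)+O.mean(0))/2)
well=p([(115,172),(345,172),(330,408),(132,408)],.042);print('well',well.round(4),well.mean(0))
for a,b in [(D[2]+D[3],D[0]+D[1]),(D[1]+D[2],D[0]+D[3]),(O.mean(0),W.mean(0)),(p([(229,528)],.087)[0],0*S[0]+p([(231,130)],.087)[0])]:
    d=a-b; print(np.degrees(np.arctan2(d[1],d[0])), np.linalg.norm(d))
print('mark',p([(229,528)],.087))
```

```text
[[ 0.6207  0.0548  0.042 ]
 [ 0.604  -0.0289  0.042 ]
 [ 0.4938 -0.0067  0.042 ]
 [ 0.5093  0.0782  0.042 ]] [0.55696884 0.02434548 0.042     ]
screws [[ 0.5945 -0.0198  0.042 ]
 [ 0.52    0.0681  0.042 ]] [0.55725282 0.02416504 0.042     ]
[0.60029913 0.01546438 0.087     ] [0.51603981 0.03204273 0.087     ] [0.55816947 0.02375355 0.087     ]
well [[ 0.5898  0.0453  0.042 ]
 [ 0.5796 -0.0079  0.042 ]
 [ 0.5221  0.0054  0.042 ]
 [ 0.5315  0.0539  0.042 ]] [0.55574636 0.02417882 0.042     ]
168.4038943633061 0.22618601241899644
-100.83522154972773 0.17169278988344883
168.8690133296841 0.08587475513863174
168.7707030376186 0.08731099704422535
mark [[0.51462323 0.03237259 0.087     ]]
```

```bash
python3 -m creep '[[-1.7,-3.3,1,0],[-1.7,-3.3,1,0],[-1.7,-3.2,1,0],[-1.7,-3.2,1,0],[-1.7,-3.2,1,0]]'; python3 -m creep '[[0,0,0,10],[0,0,0,10],[0,0,0,10],[0,0,0,10],[0,0,0,10],[0,0,0,10],[0,0,0,10],[0,0,0,9]]';  python3 -m creep '[[0,0,0,0],[0,0,0,0]]'
python3 - <<'E'
from h import *
go(.5015,.199,.1,-90)
s,f=shot('w8')
import pickle; pickle.dump(f,open('w8.pkl','wb'))
for b,st in blobs(mask(f,*OR),60): print(b.round(1),st.tolist(),onplane(f,b,.036,f['T'])[0].round(4))
i=cv2.imread('pics/w8.png'); c=i[130:260,220:350]; cv2.imwrite('pics/w8c.png',cv2.resize(c,None,fx=4,fy=4,interpolation=cv2.INTER_CUBIC))
E
```

```text
time_s: 13.3
tcp_pos: [0.5008, 0.1991, 0.1726]
orientation: [3.127, -0.295, -0.001]
ft_force: [0.2, -0.5, -0.0]
finger_gap: 0.0852
time_s: 14.3
tcp_pos: [0.5012, 0.198, 0.1728]
orientation: [2.219, -2.222, -0.0]
ft_force: [-0.7, -0.1, 0.2]
finger_gap: 0.0855
time_s: 14.55
tcp_pos: [0.5014, 0.198, 0.173]
orientation: [2.227, -2.215, -0.0]
ft_force: [-0.8, 0.4, -0.2]
finger_gap: 0.0853
t 14.55 tcp [0.5014 0.198  0.173 ] psi -89.71 tilt [-5.e-04 -4.e-04 -1.e+00] gap 0.0853 F [-0.8  0.4 -0.2]
shift cm [-0.1  -0.01  7.3 ] roll 0.3
[285.2 226.8] [262, 223, 48, 9, 354] [0.5009 0.2208 0.036 ]
```

View pics/w8.png

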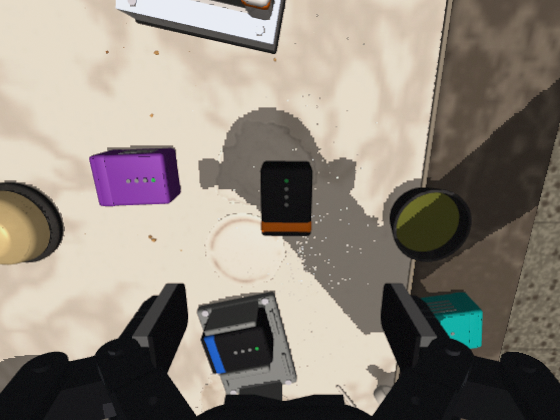

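View pics/w8c.png

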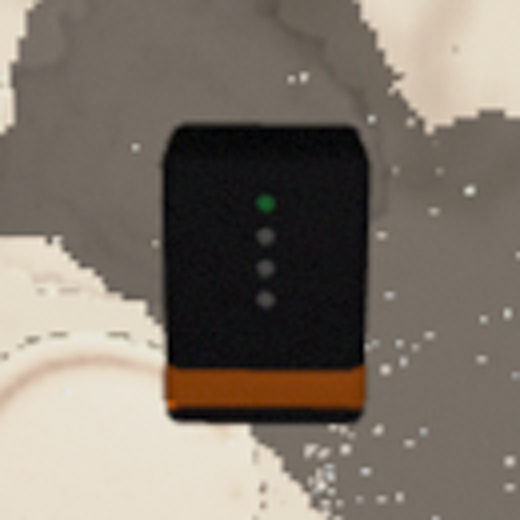

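```bash
python3 -m creep '[[-0.14,0,3,0.3],[0,0,4,0],[0,0,4,0],[0,0,2.5,0],[0,0,1.5,0],[0,0,0.4,0],[0,0,0,0],[0,0,0,0]]'
python3 - <<'E'
from h import *
go(.501,.1994,.018,-90)
E
```

```text
time_s: 15.6
tcp_pos: [0.5022, 0.1998, 0.0204]
orientation: [-2.217, 2.223, -0.001]
ft_force: [0.3, -0.4, 0.4]
finger_gap: 0.0852
t 15.6 tcp [0.5022 0.1998 0.0204] psi -90.17 tilt [ 0.0018  0.0013 -1.    ] gap 0.0852 F [ 0.3 -0.4  0.4]
shift cm [0.04 0.12 0.24] roll -0.2
```

```bash
python3 -m creep '[[0,0.1,0.2,0],[0,0,0,0],[0,0,0,0]]'; python3 -m creep '[[0,0,0,0],[0,0,0,0],[0,0,0,0],[0,0,0,0],[0,0,0,0],[0,0,0,0]]' -1 50;  python3 - <<'E'
from h import *
go(.501,.1994,.018,-90)
s,f=shot('w9')
E
```

```text
time_s: 15.98
tcp_pos: [0.5006, 0.1994, 0.0175]
orientation: [-2.218, 2.225, -0.0]
ft_force: [-1.0, 0.2, -0.6]
finger_gap: 0.0853
time_s: 16.73
tcp_pos: [0.5009, 0.1996, 0.0176]
orientation: [-2.218, 2.224, -0.0]
ft_force: [0.0, 0.1, 3.7]
finger_gap: 0.0428
t 16.725 tcp [0.5009 0.1996 0.0176] psi -90.17 tilt [ 7.e-04  4.e-04 -1.e+00] gap 0.0428 F [0.  0.1 3.7]
shift cm [ 0.02 -0.01 -0.04] roll -0.2
```

View pics/w9.png

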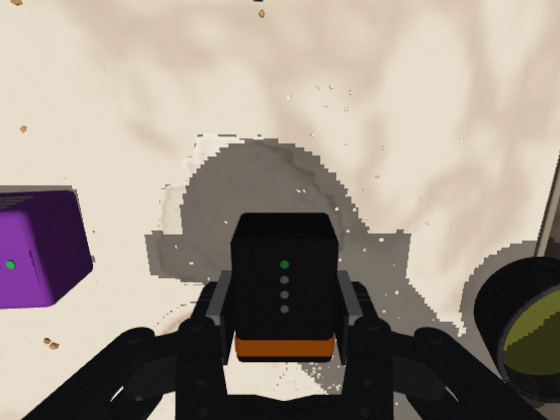

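```bash
python3 -m creep '[[0,0,-0.5,0],[0,0,-1,0],[0,0,-2,0],[0,0,-2.5,0],[0,0,-2.5,0],[0,0,-2.5,0],[0,0,-1,0],[0,0,0,0]]' -1 60
python3 - <<'E'
from h import *
go(.557,.024,.138,-11)
s,f=shot('w10')
E
```

```text
time_s: 17.77
tcp_pos: [0.5005, 0.1994, 0.1377]
orientation: [-2.217, 2.225, 0.0]
ft_force: [-0.0, 1.0, -1.7]
finger_gap: 0.0426
t 17.775 tcp [0.5005 0.1994 0.1377] psi -90.2 tilt [ 6.e-04  8.e-04 -1.e+00] gap 0.0426 F [-0.   1.  -1.7]
shift cm [17.52 -5.71 -0.04] roll -79.2
```

View pics/w10.png

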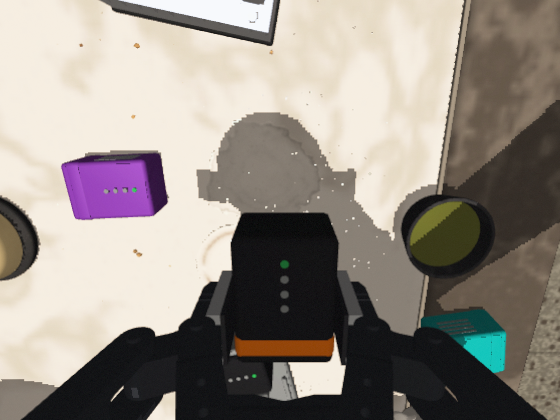

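```bash
python3 -m creep '[[1.5,-0.5,0,0],[2.5,-0.8,0,0],[3,-1,0,0],[3,-1,0,0],[3,-1,0,0],[2.5,-0.8,0,0],[1.5,-0.5,0,0],[0.5,-0.1,0,0]]'; python3 -m creep '[[0,0,0,-10],[0,0,0,-10],[0,0,0,-10],[0,0,0,-10],[0,0,0,-10],[0,0,0,-10],[0,0,0,-10],[0,0,0,-9]]';  python3 -m creep '[[0,0,0,0],[0,0,0,0]]'
python3 - <<'E'
from h import *
go(.557,.024,.08,-11)
s,f=shot('w11')
for b,st in blobs(mask(f,*OR),60): print(b.round(1),st.tolist(),onplane(f,b,.087,f['T'])[0].round(4))
f=grab_frame('scene'); i=cv2.cvtColor(f['color'],cv2.COLOR_RGB2BGR)[230:350,310:440]; cv2.imwrite('pics/s11.png',cv2.resize(i,None,fx=4,fy=4,interpolation=cv2.INTER_CUBIC))
E
```

```text
time_s: 18.82
tcp_pos: [0.5568, 0.023, 0.1366]
orientation: [2.215, -2.226, -0.001]
ft_force: [-0.5, 0.1, -2.0]
finger_gap: 0.0426
time_s: 19.82
tcp_pos: [0.5567, 0.0248, 0.1371]
orientation: [3.128, -0.296, -0.001]
ft_force: [-0.3, 0.2, -1.4]
finger_gap: 0.0431
time_s: 20.08
tcp_pos: [0.5569, 0.0245, 0.1372]
orientation: [3.126, -0.309, -0.0]
ft_force: [-0.7, 0.1, -0.5]
finger_gap: 0.0428
t 20.075 tcp [0.5569 0.0245 0.1372] psi -11.29 tilt [-2.e-04  0.e+00 -1.e+00] gap 0.0428 F [-0.7  0.1 -0.5]
shift cm [0.03 0.04 5.72] roll -0.3
[284.8 347.8] [237, 339, 97, 17, 1401] [0.4808 0.04   0.087 ]
```

View pics/w11.png

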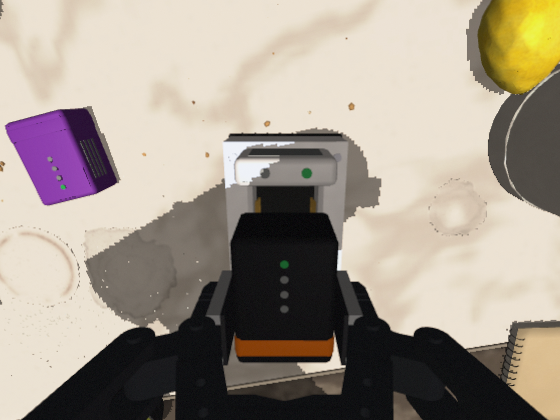

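View pics/s11.png

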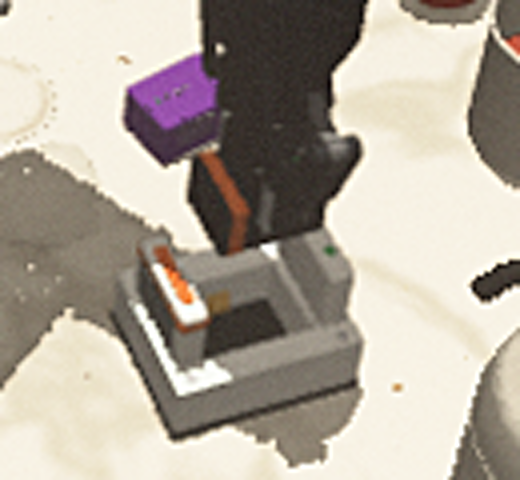

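```bash
python3 -m creep '[[0.03,0.07,1,-0.3],[0,0,1.5,0],[0,0,1.5,0],[0,0,1,0],[0,0,0.4,0],[0,0,0,0],[0,0,0,0]]'
python3 - <<'E'
from h import *
go(.557,.024,.062,-11)
s,f=shot('w12')
E
```

```text
time_s: 21.05
tcp_pos: [0.5576, 0.0235, 0.0838]
orientation: [-3.127, 0.298, -0.002]
ft_force: [-0.7, 0.9, -2.0]
finger_gap: 0.0428
t 21.05 tcp [0.5576 0.0235 0.0838] psi -10.88 tilt [ 1.1e-03  2.0e-04 -1.0e+00] gap 0.0428 F [-0.7  0.9 -2. ]
shift cm [-0.07 -0.03  2.18] roll 0.1
```

View pics/w12.png

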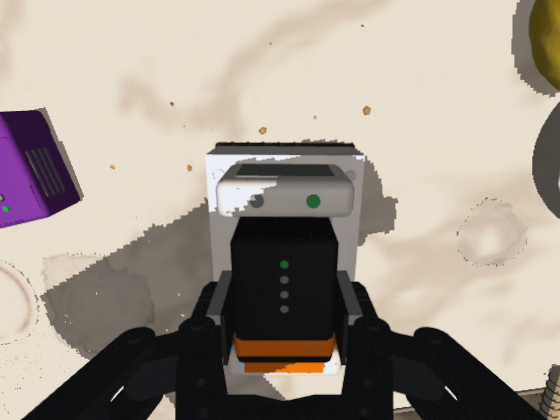

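```bash
python3 -m creep '[[-0.04,0,0.6,0],[0,0,0.6,0],[0,0,0.5,0],[0,0,0.4,0],[0,0,0,0],[0,0,0,0]]'; python3 -m creep '[[0,0,0.3,0],[0,0,0.3,0],[0,0,0,0]]'
```

```text
time_s: 21.85
tcp_pos: [0.5569, 0.0235, 0.0624]
orientation: [-3.127, 0.298, -0.0]
ft_force: [-0.7, 0.9, -0.8]
finger_gap: 0.0427
time_s: 22.22
tcp_pos: [0.5565, 0.0234, 0.056]
orientation: [3.127, -0.298, -0.001]
ft_force: [0.8, -0.2, -0.7]
finger_gap: 0.0425
```

```bash
python3 -m creep '[[0,0,0.3,0],[0,0,0.3,0],[0,0,0,0]]'; python3 -m creep '[[0,0,0.2,0],[0,0,0.2,0],[0,0,0,0]]'; python3 -m creep '[[0,0,0.1,0],[0,0,0.1,0],[0,0,0,0]]'
```

```text
time_s: 22.6
tcp_pos: [0.5565, 0.0234, 0.0499]
orientation: [3.127, -0.298, -0.001]
ft_force: [-0.8, -1.2, -2.0]
finger_gap: 0.0426
time_s: 22.98
tcp_pos: [0.5566, 0.0235, 0.0461]
orientation: [3.127, -0.298, -0.001]
ft_force: [0.6, 0.2, -1.3]
finger_gap: 0.0427
time_s: 23.35
tcp_pos: [0.5567, 0.0235, 0.0442]
orientation: [3.127, -0.298, -0.0]
ft_force: [-0.1, 0.4, -0.9]
finger_gap: 0.0426
```

```bash
for i in 1 2 3; do python3 -m creep '[[0,0,0.1,0],[0,0,0,0]]' | grep -E 'tcp_pos|ft'; done
python3 - <<'E'
from h import *
s,f=shot('w13'); print(s['ft_force'])
f=grab_frame('scene'); i=cv2.cvtColor(f['color'],cv2.COLOR_RGB2BGR)[230:350,310:440]; cv2.imwrite('pics/s13.png',cv2.resize(i,None,fx=4,fy=4,interpolation=cv2.INTER_CUBIC))
E
```

```text
tcp_pos: [0.5567, 0.0235, 0.0432]
ft_force: [0.0, 0.8, -1.2]
tcp_pos: [0.5567, 0.0235, 0.0422]
ft_force: [0.9, 0.5, -0.9]
tcp_pos: [0.5567, 0.0235, 0.0412]
ft_force: [-0.2, 0.3, -1.8]
[-0.20375585  0.27734547 -1.7807196 ]
```

View pics/s13.png

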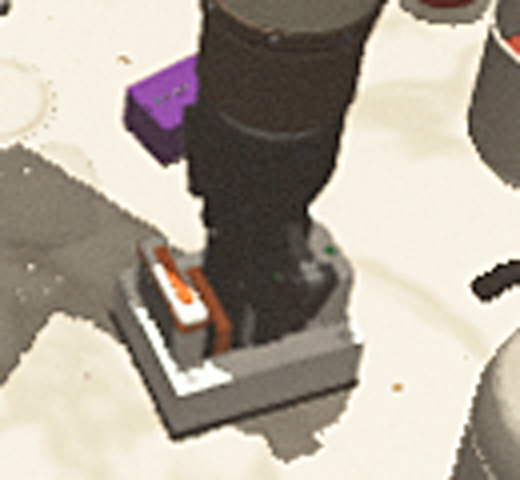

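View pics/w13.png

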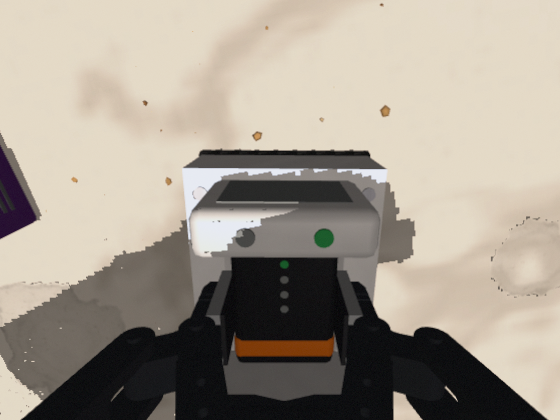

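```bash
for i in 1 2 3; do python3 -m creep '[[0,0,0.1,0],[0,0,0,0]]' | grep -E 'tcp_pos|ft'; done
```

```text
tcp_pos: [0.5568, 0.0235, 0.0404]
ft_force: [0.6, 0.0, -0.1]
tcp_pos: [0.5569, 0.0235, 0.0404]
ft_force: [-2.2, 0.0, 5.0]
tcp_pos: [0.5569, 0.0235, 0.0403]
ft_force: [-3.8, 0.9, 11.7]
```

```bash
python3 -m creep '[[0,0,-0.15,0],[0,0,0,0]]' | grep -E 'tcp_pos|ft'; python3 -m creep '[[0,0,0,0],[0,0,0,0],[0,0,0,0],[0,0,0,0],[0,0,0,0]]' 0.9 50
python3 - <<'E'
from h import *
s,f=shot('w14'); print(s['ft_force'])
E
```

```text
tcp_pos: [0.5569, 0.0236, 0.0404]
ft_force: [-2.0, 0.3, 5.0]
time_s: 25.82
tcp_pos: [0.5567, 0.0235, 0.0397]
orientation: [3.127, -0.298, -0.0]
ft_force: [-0.6, 0.7, -0.4]
finger_gap: 0.0811
[-0.58154869  0.6913984  -0.39157475]
```

View pics/w14.png

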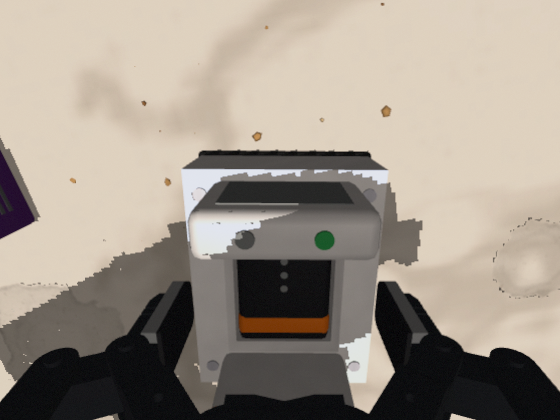

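```bash
python3 -m creep '[[0,0,-1,0],[0,0,-2,0],[0,0,-3,0],[0,0,-3,0],[0,0,0,0]]' 0.9; python3 -m creep '[[0,0,0,0],[0,0,0,0],[0,0,0,0],[0,0,0,0],[0,0,0,0],[0,0,0,0],[0,0,0,0]]' -1 50
python3 - <<'E'
from h import *
s,f=shot('w15'); go(.557,.024,.07,-11)
f=grab_frame('scene'); i=cv2.cvtColor(f['color'],cv2.COLOR_RGB2BGR)[230:350,310:440]; cv2.imwrite('pics/s15.png',cv2.resize(i,None,fx=4,fy=4,interpolation=cv2.INTER_CUBIC))
E
```

```text
time_s: 26.5
tcp_pos: [0.5586, 0.024, 0.1332]
orientation: [-3.125, 0.297, -0.01]
ft_force: [0.7, -0.7, -0.3]
finger_gap: 0.081
time_s: 27.38
tcp_pos: [0.5568, 0.0235, 0.1298]
orientation: [3.127, -0.298, 0.0]
ft_force: [0.6, -0.7, 0.1]
finger_gap: 0.0001
t 27.425 tcp [0.5567 0.0235 0.1298] psi -10.89 tilt [ 0.  0. -1.] gap 0.0002 F [ 0.1  1.  -0.3]
shift cm [ 0.02 -0.05  5.98] roll 0.1
```

View pics/w15.png

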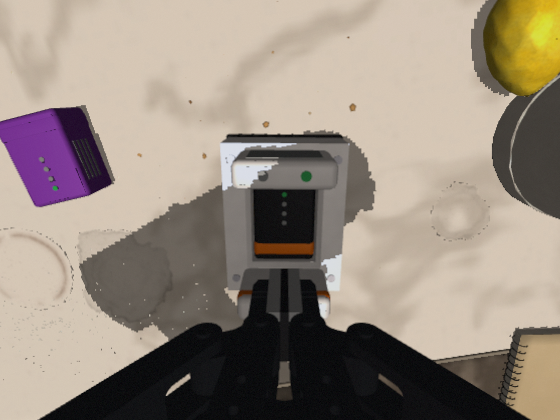

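View pics/s15.png

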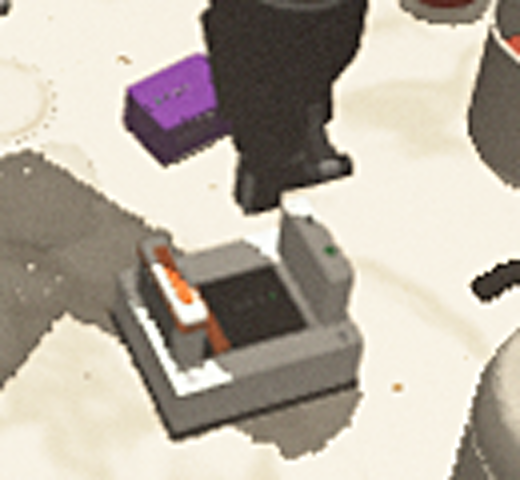

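```bash
python3 -m creep '[[0,-0.04,1.5,0],[0,0,2,0],[0,0,2,0],[0,0,1.2,0],[0,0,0.3,0],[0,0,0,0],[0,0,0,0]]' | grep -E 'tcp_pos|ft';  python3 -m creep '[[0,0,0.3,0],[0,0,0.2,0],[0,0,0,0],[0,0,0,0]]'| grep -E 'tcp_pos|ft'
```

```text
tcp_pos: [0.5574, 0.024, 0.0605]
ft_force: [0.5, -0.8, -0.3]
tcp_pos: [0.5569, 0.0239, 0.0548]
ft_force: [-0.2, 0.5, 0.2]
```

```bash
for i in 1 2 3; do python3 -m creep '[[0,0,0.2,0],[0,0,0.1,0],[0,0,0,0]]'| grep -E 'tcp_pos|ft'; done
```

```text
tcp_pos: [0.5567, 0.0239, 0.0517]
ft_force: [-0.5, -0.2, -0.2]
tcp_pos: [0.5567, 0.0239, 0.0487]
ft_force: [-0.8, 0.5, -0.3]
tcp_pos: [0.5568, 0.0238, 0.0457]
ft_force: [0.2, -0.3, 0.4]
```

```bash
for i in 1 2 3 4; do python3 -m creep '[[0,0,0.1,0],[0,0,0,0]]'| grep -E 'tcp_pos|ft'; done
```

```text
tcp_pos: [0.5568, 0.0239, 0.0448]
ft_force: [-0.2, -0.7, 0.6]
tcp_pos: [0.5568, 0.0239, 0.0437]
ft_force: [0.2, 0.6, -0.1]
tcp_pos: [0.5568, 0.0239, 0.0427]
ft_force: [-0.3, -0.3, 0.2]
tcp_pos: [0.5569, 0.0239, 0.0421]
ft_force: [-0.3, 0.0, 3.4]
```

```bash
for i in 1 2 3 4; do python3 -m creep '[[0,0,0.1,0],[0,0,0,0]]'| grep -E 'tcp_pos|ft'; done
```

```text
tcp_pos: [0.5569, 0.0239, 0.0421]
ft_force: [-2.7, 0.9, 9.3]
tcp_pos: [0.557, 0.0239, 0.0421]
ft_force: [-4.8, 0.7, 14.3]
tcp_pos: [0.557, 0.0239, 0.042]
ft_force: [-8.2, 0.9, 20.2]
tcp_pos: [0.557, 0.0239, 0.042]
ft_force: [-9.2, 1.5, 25.8]
```

It stops hard at z = 0.042, the flush height, with 26 N applied. I'll back off and inspect.

```bash
python3 -m creep '[[0,0,-0.7,0],[0,0,-1,0],[0,0,-2,0],[0,0,-3,0],[0,0,-4,0],[0,0,-4,0],[0,0,-3,0],[0,0,0,0]]'| grep -E 'time|tcp_pos|ft';python3 -m creep '[[0,0,0,0],[0,0,0,0]]' | grep -E 'tcp_pos|ft'
python3 - <<'E'
from h import *
import pickle
s,f=shot('w16'); go(.557,.024,.07,-11)
pickle.dump(f,open('w16.pkl','wb'))
for b,st in blobs(mask(f,*OR),60): print(b.round(1),st.tolist(),onplane(f,b,.042,f['T'])[0].round(4))
i=cv2.imread('pics/w16.png'); c=i[120:290,200:370]; cv2.imwrite('pics/w16c.png',cv2.resize(c,None,fx=3.5,fy=3.5,interpolation=cv2.INTER_CUBIC))
f=grab_frame('scene'); i=cv2.cvtColor(f['color'],cv2.COLOR_RGB2BGR)[250:350,320:420]; cv2.imwrite('pics/s16.png',cv2.resize(i,None,fx=5,fy=5,interpolation=cv2.INTER_CUBIC))
E
```

```text
time_s: 32.98
tcp_pos: [0.5583, 0.0242, 0.2176]
ft_force: [0.4, 0.3, -0.6]
tcp_pos: [0.5561, 0.0237, 0.2134]
ft_force: [-0.4, 0.7, 0.6]
t 33.275 tcp [0.5562 0.0237 0.2135] psi -10.9 tilt [-2.6e-03 -7.0e-04 -1.0e+00] gap 0.0004 F [-0.6 -0.4 -0.1]
shift cm [ 0.1  -0.06 14.35] roll 0.1
[286.5 210.7] [264, 209, 41, 6, 166] [0.5376 0.0254 0.042 ]
[292.8 253.6] [273, 249, 34, 9, 225] [0.4916 0.0277 0.042 ]
```

View pics/w16c.png

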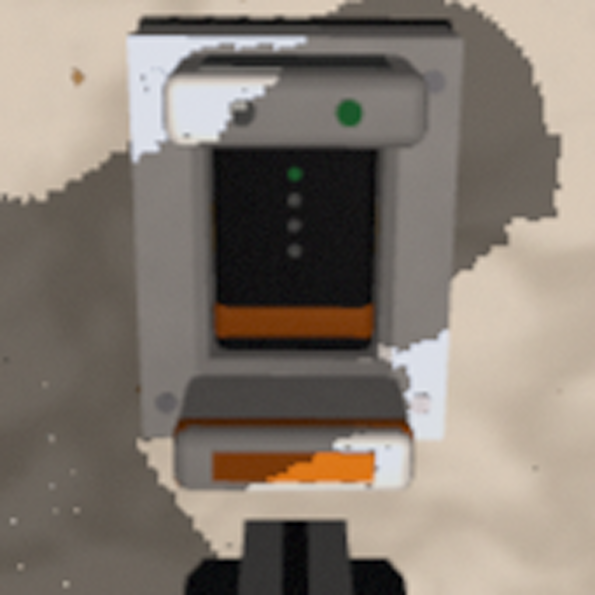

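View pics/s16.png

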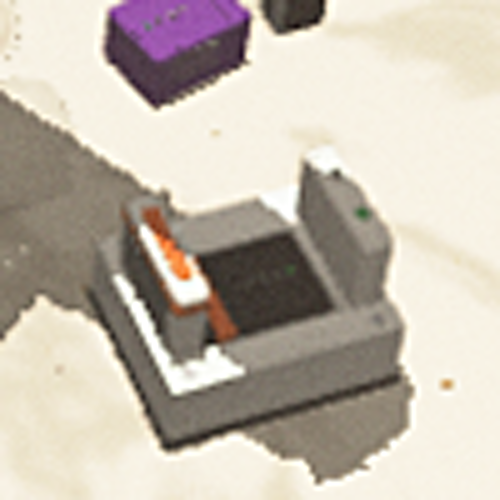

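The pack is in the well, and its band is at the orange shoulder. I'll check the bystanders before handing in.

Run:
```python
from h import *
import pickle
d=pickle.load(open('f0.pkl','rb'))
f=grab_frame('scene'); g=grab_frame('top'); save('top9',g)
for n,a,b,bx in [('scene',d['scene'],f,dict(bell=(365,213,402,245),ram=(240,270,272,302),cup=(200,205,235,245),blue=(292,210,312,242))),('top',d['top'],g,dict(bell=(310,132,340,162),ram=(314,253,340,279),cup=(242,252,270,280),blue=(278,194,302,224)))]:
    for k,(x0,y0,x1,y1) in bx.items():
        A=np.float32(cv2.cvtColor(a['color'],cv2.COLOR_RGB2GRAY)[y0:y1,x0:x1]);B=np.float32(cv2.cvtColor(b['color'],cv2.COLOR_RGB2GRAY)[y0:y1,x0:x1])
        print(n,k,np.round(cv2.phaseCorrelate(A,B),2).tolist() if 0 else cv2.phaseCorrelate(A,B))
# pack corners vs well on deck plane
w=pickle.load(open('w16.pkl','rb'))
c=np.array([(214,150),(376,150),(373,349),(217,349)])/3.5+[200,120]
P=onplane(w,c,.042,w['T']); print(P.round(4))
o=onplane(w,np.array([(294,322)])/3.5+[200,120],.042,w['T'])[0]; th=np.radians(169)
print('band',o,'-> centre',o[:2]-.0215*np.array([np.cos(th),np.sin(th)]))
# triangulate green lamp height: wrist + scene
```

```text
scene bell ((-0.6018690474773827, -0.10329737271254658), 0.3337157443165779)
scene ram ((-0.015694920415821656, 0.009744428821614193), 1.0027375963982195)
scene cup ((0.02005592647508081, -0.031396086579274396), 0.9972033984959126)
scene blue ((-0.21870998476911474, 0.12784537999035628), 1.0234458029270173)
top bell ((-0.0060093082274139675, 0.034119971674037686), 1.0016258773538802)
top ram ((0.4912668458540903, 0.5236583709885263), 1.0100241534013317)
top cup ((0.024961799285069475, -0.008234626501872455), 0.9981978840298122)
top blue ((0.2854042729799655, -0.1220708911462367), 0.719733296169175)
[[ 0.5877  0.0397  0.042 ]
 [ 0.5796 -0.0022  0.042 ]
 [ 0.5248  0.0079  0.042 ]
 [ 0.533   0.0506  0.042 ]]
band [0.53675032 0.02802113 0.042     ] -> centre [0.5578553  0.02391874]
```

View pics/top9.png

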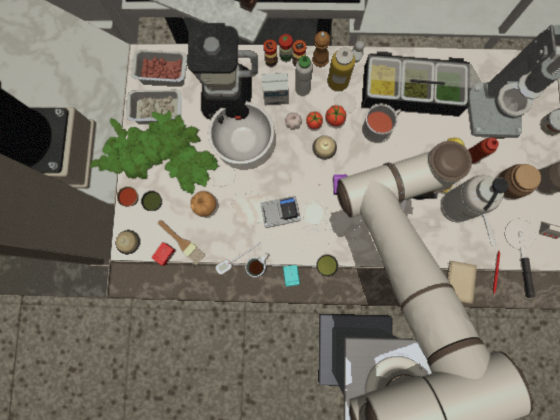

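Every check comes out fine: the pack centre is about 1 mm from the well centre, and the bystanders haven't moved (sub-pixel shifts, the largest where the arm's shadow or outline crosses). I'm handing it in.

```bash
python3 -c "
from workcell import *
print(robot.state()['time_s']); print(sign_off())"
```

```text
33.425
the job is handed in; nothing more can be done
None
```

The orange-banded pack is in the charger's well with its band at the orange shoulder, and the job was handed in at 33.4 s; no verdict was reported.

**What I did:** I took the pack from the rack by its ends and set it upright on the bare worktop at about (0.50, 0.20). I let go, took it again across its long sides, lowered it into the well and released it. Then I pressed on its top with the shut fingers.

**Last checks:**
- **Depth:** The press stopped hard at z = 0.042, which is deck level, and held there up to 26 N. I take that as home and flush. I judged level only from the pictures and did not measure it.
- **Position:** The pack's centre measured (0.558, 0.024) against about (0.557, 0.024) for the well, so it is within about 1 mm.
- **Bystanders:** Camera comparisons with the start showed the blue pack, bell, ramekin and cup shifted by less than a pixel. The bell in the scene view was a weak match, but the top view showed it unmoved.
- **Robot:** The gripper was empty and about 17 cm above the charger, touching nothing.

**One thing that differed from the description:** While still gripped, the pack met resistance about half way down, rising to 11.7 N. After I backed off to 5 N and opened the fingers, it was already at about deck level, so it did not wait at half height. It must have gone down the remaining 17 mm or so at that release. I could not measure how fast it went, so I can't fully rule out the drop rule there.

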